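# Punch-mark both ends of a stud bar in a sprung marking jig

### The arm

A 6-joint arm with a two-finger parallel gripper is mounted at the origin on the work surface. World frame = base frame: x ahead of the robot, y to its left, z up, the work surface at z = 0. Lengths are in m, angles in rad, forces in N, time in s.
With the tool pointing down it reaches from about 0.35 to 0.85 m from the base axis. Payload 8.1 kg.
Tool frame: the origin (TCP) lies between the finger pads; the fingertips stand 8 mm ahead of it and the grasp point (between the pads) lies 11 mm behind it; z points along the fingers, y is the direction in which the jaws open and shut (so a half turn about z gives the same grasp; the last joint's range is limited). The gripper opens to 93 mm and grips with 3 to 60 N. Pads are 15 mm wide; open, the fingers measure 128 mm over their backs; the gripper's body (75 mm by 188 mm) begins 65 mm behind the grasp point.
Start: joints at [-1.202, 0.13, 1.488, -0, 1.523, -0.085], TCP at [0.263, -0.539, 0.227] pointing down, gripper open.
Joint ranges: [-2.96, 2.96], [-0.89, 2.26], [0.02, 2.5], [-1.34, 4.48], [0, 2.73], [-2.66, 2.66]. Speed limits (rad/s): [2.39, 2.39, 2.79, 3.14, 3.14, 3.14].

### API

Orientations are given as a unit quaternion [w, x, y, z].
In Python, from bench import arm gives the robot as it stands. The module is installed in compiled form; this text tells all that it offers.
- The arm moves only by the tool drive_tool, never from a script. Its argument "targets" is a list of rows, each a list of 7 numbers: the turn, a rotation vector about the tool's x, y, z in rad, then the shift along the tool's x, y, z in mm, then the closure, from 0 (fully open) to 1 (shut). In form: [[ax, ay, az, x, y, z, jaw], ...]. A call has 1 to 10 rows; each row is the pose to reach, as a shift and turn from the pose commanded when the call began, along the tool's axes at that moment; what a row does not reach only later rows make up. A row lasts 1/12 s, in which the tool goes at most 41.7 mm and 7.16 degrees, less where a joint would pass 70% of its speed; a pose out of reach is approached as far as the arm can. A call with a gripper value outside its range is refused whole. The fingers move at their own pace and stop on an object; "grip_force" is the grip in N (left out, the last holds). Time passes only in rows, so rows that repeat a pose let the fingers close. It gives the time, the measured TCP pose, the force and the opening at its end, in the units of the state.
- arm.read_state(): the state, without advancing time (a new reading comes with each control period).
- arm.grab_frame(name): name is "scene" or "top" or "wrist"; returns a dict with "color" (420x560x3 uint8, red, green, blue), "depth" (420x560 float32, m along the optical axis (not along the pixel's ray), 0 where there is no reading), "mtx" (3x3 intrinsics, pixels), "rvec" (rotation vector, rad) and "tvec" (3), from world to camera coordinates, as OpenCV has them. Camera axes: x right, y down, z forward; pixel columns grow to the right and rows downward; lengths in m; the calibration is good to about 2 mm. A picture is of the moment at which its call begins.
- arm.close_job(): hands the job in, once; it reports no verdict.
The state is a dict: "time_s": time; "qpos": joint angles; "qvel": joint speeds; "joint_efforts": joint torques, N m; "ee_pos": TCP position; "orientation": TCP orientation; "force": force on the tool from outside, world axes, zero at the start; "ft_torque": the same for the moment, N m; "gripper_width": finger opening in m.
Only numpy, scipy, OpenCV 4.12 (cv2) and the standard library are available. Lean on these libraries where they do the work, as an engineer would, in place of code of your own. Each camera call takes 0.05 s, during which the arm holds its last target. There are 200 camera calls.

### The job

Mark both ends of the bar lying in the jig: take the mallet, put its head square over the sprung punch and strike it down with a brisk blow, not a slow push. Set the mallet down, turn the bar end for end so that its rounded end lies fully seated between the rails under the punch, then strike the punch with the mallet again. Finish with the bar left seated like that and the mallet standing upright on its head in the middle of its rubber pad; never press the punch with the robot itself, and leave the other things where they are.

Things in the scene. Friction and masses are not known exactly. Their poses are not given: they have to be found in the camera images.
- jig: Fixed marking jig, z up. Base plate 230 (x) x 200 (y) x 15 thick; origin at the centre of its underside on the bench. At the +x end a column 50 wide (face at x = +79) carries a guide block (x +34 to +82, y +-18, 52 to 82 above the bench) over the bar, with the sprung punch at x = +55, y = 0. Two side posts 16 square at x = -45, y = +-85, tops 75 above the bench.
- jig_nest (a point): Where the middle of the underside of a seated bar belongs: on the base plate's top (15 above the bench) at jig x = -15, y = 0; axes those of the jig. Two rails hold the bar along jig x: inner faces at y = +-18, jig x -100 to +10, 10 wide, rising 6 above the plate, open at the -x end. The column's face is the end stop, 94 from here.
- jig_mark (a point): The point straight below the punch where it marks, on the top face of a seated bar (25 above the bench, jig x = +55); axes those of the jig.
- punch (a joint): How far the punch is down, in m: 0 = up (where its spring returns it), 0.022 = fully down, tip on the seated bar. The spring needs about 6 N to start and 11 N to reach the bottom. At rest the tip is 22 above a seated bar. It marks when a blow drives it down briskly past 0.006 (faster than 0.03 m/s there); a slow push leaves no mark.
- punch_top (a point): Centre of the punch's flat round head (26 dia, 8 thick), on its upper face; 114 above the bench when up, 92 when fully down.
- bar: Loose bar, 180 x 30 x 10, about 0.4 kg, with a round upright stud (22 dia, 45 high, top 55 above the underside) at its middle to grip it by. Origin at the underside below the stud, z up; x along the bar to the rounded end (x = +90); square end at x = -90. It starts seated with the square end under the punch.
- bar_square (a point): Marking spot on the bar's top face near the square end, 20 from that end (bar x = -70).
- bar_round (a point): Marking spot on the bar's top face near the rounded end, 20 from that end (bar x = +70).
- mallet: Short mallet, about 0.5 kg, standing on its head on the pad. Steel head: upright cylinder 46 dia x 64 high; origin at the centre of its lower flat face, z up along the head. Flat-sided wooden handle, 20 wide (y) x 24 high, level, centre line 32 above the lower face, running to x = -150. Centre of mass 10 from the head's axis towards the handle.
- pad: Fixed grey rubber pad 110 x 110 x 6 on the bench to the left or right of the jig, where the mallet stands; origin at the centre of its underside, z up.
- carton: Fixed open carton of offcuts, 150 x 130 x 60 high, on the other side of the jig; bystander.
- can: Loose bystander: grey drinks-size can, 52 dia x 85 high. Origin at the underside.
- angle: Loose bystander: short steel angle, 70 x 40, 40 high. Origin at the underside.
- clamp: Loose bystander: small toggle clamp with a sloping handle, about 115 long, 62 high. Origin at the underside.
- collar: Loose bystander: steel collar, 44 outside dia, 30 high. Origin at the underside.
- offcut: Loose bystander: steel block 45 x 30 x 20 lying on the jig's base plate. Origin at the underside.
- slug: Loose bystander: steel slug, 22 dia x 28 high, standing on the jig's base plate. Origin at the underside.
- spanner: Loose bystander: spanner 160 long, lying flat (origin on its underside, x along it).
Things that resemble listed ones, but are neither listed nor needed, are in the scene too. Of the things shaped like the bar, the aluminium one is meant.

How it is judged:
On the way, in this order (a step that is already met when the one before it is completed fails the run):
1. with the square end seated beneath, the mallet's head, centred within 22 mm, strikes the punch down: over 6 mm down and still moving at over 0.03 m/s (horizontal distance between bar_square and jig_mark below 0.008 m and z of bar in the frame of jig below 0.018 m and angle between the x axis of bar and the x axis of jig, either way round below 0.08 rad and angle between bar's own z axis and vertical below 0.06 rad and value of joint punch above 0.006 m and velocity of joint punch above 0.03 m/s and horizontal distance between mallet and punch_top below 0.022 m).
2. the bar is turned and seated between the rails with its rounded end under the punch, marking spot within 8 mm (horizontal distance between bar_round and jig_mark below 0.008 m and z of bar in the frame of jig below 0.018 m and angle between the x axis of bar and the x axis of jig, either way round below 0.08 rad and angle between bar's own z axis and vertical below 0.06 rad), for 0.2 s.
3. the mallet strikes the punch down again in the same way, rounded end seated beneath (all of step 2 and value of joint punch above 0.006 m and velocity of joint punch above 0.03 m/s and horizontal distance between mallet and punch_top below 0.022 m).
At the end, for the whole second after the job is handed in: Bar seated flat between the rails (within 3 mm, 0.06 rad level, 0.08 rad along the jig), rounded end's spot within 8 mm of the mark point; punch up (under 4 mm down); mallet upright on its head (0.08 rad), within 45 mm of the pad's centre; both at rest (all of step 2 and value of joint punch below 0.004 m and horizontal distance between mallet and pad below 0.045 m and angle between mallet's own z axis and vertical below 0.08 rad and height (world z) of mallet below 0.012 m and linear speed of each of mallet, bar below 0.02 m/s); the robot touches nothing.
It fails at once if the robot presses the punch directly (over 2 N) (contact force between any of the arm, the fingers and punch above 2 N).
It fails at once if a bystander is moved more than 25 mm (distance of any of can, angle, clamp, collar, offcut, slug, spanner from where it was at the start of the episode above 0.025 m).
It also fails if it takes over 72 s, if anything falls off the work surface, if the arm or the gripper's body presses on something with over 40 N, if the wrist force passes 120 N, or if a joint passes its speed limit or range.

## Working session

There is one attempt and no reset: what is moved stays moved. The work goes in short steps, Python scripts to look and compute and a tool call to move; the robot and the scene stay as the last step left them, time stands still between calls to the robot, and variables do not carry over. Pictures are saved under pics/ and viewed, about 8 in all and at most 12, crops included, and the job is handed in when it is done.

Besides the shell and the picture viewer there is one more tool, called after "Call:" in YAML: its name, and indented under it one key for each argument. drive_tool: Moves the arm, as the interface text tells. Its arguments: {"type":"object","properties":{"targets":{"type":"array"},"grip_force":{"type":"number"}},"required":["targets"]}

```bash
mkdir -p pics && cat > h.py <<'E'
import numpy as np, cv2
from bench import arm
from scipy.spatial.transform import Rotation as R
def grab(n):
    f=arm.grab_frame(n); f['R']=cv2.Rodrigues(np.array(f['rvec'],float))[0]; f['t']=np.array(f['tvec'],float).ravel(); np.savez('last_%s.npz'%n,**f); return f
def ld(n): return dict(np.load('last_%s.npz'%n))
def save(f,p,box=None,s=1):
    im=f['color'][:,:,::-1]
    if box: x0,y0,x1,y1=box; im=im[y0:y1,x0:x1]
    if s!=1: im=cv2.resize(im,None,fx=s,fy=s,interpolation=cv2.INTER_CUBIC)
    cv2.imwrite('pics/'+p,im)
def ray(f,u,v,z):
    d=f['R'].T@np.linalg.inv(f['mtx'])@np.array([u,v,1.]); c=-f['R'].T@f['t']
    return c+d*(z-c[2])/d[2]
def cloud(f):
    h,w=f['depth'].shape; u,v=np.meshgrid(np.arange(w),np.arange(h)); Z=f['depth']
    K=f['mtx']; P=np.stack([(u-K[0,2])/K[0,0]*Z,(v-K[1,2])/K[1,1]*Z,Z],-1)
    return (P-f['t'])@f['R']
def proj(f,p):
    q=f['mtx']@(f['R']@np.array(p)+f['t']); return q[:2]/q[2]
def st():
    s=arm.read_state(); q=s['orientation']; r=R.from_quat([q[1],q[2],q[3],q[0]])
    return s,r
def togo(p,yaw=None):
    """tool-frame shift (mm) to world p; yaw: world angle of tool x axis, tool down"""
    s,r=st(); d=r.inv().apply(np.array(p)-s['ee_pos'])*1000; out=[d.round(1)]
    if yaw is not None:
        c,n=np.cos(yaw),np.sin(yaw); T=R.from_matrix(np.array([[c,n,0],[n,-c,0],[0,0,-1]]).T)
        out.append((r.inv()*T).as_rotvec().round(4))
    return out
E
python3 - <<'E'
from h import *
a=grab('top');b=grab('scene')
save(a,'top.png',s=1.4);save(b,'scene.png',s=1.4)
s,r=st();print(s['time_s'],s['ee_pos'],r.as_matrix().round(3).tolist(),s['gripper_width'],s['force'])
E
```

```text
0.1 [ 0.26285468 -0.53879802  0.22570997] [[0.899, 0.438, -0.001], [0.438, -0.899, 0.002], [0.0, -0.002, -1.0]] 0.09292483029318699 [-0.61523308  0.64279429 -1.18980796]
```

View pics/top.png

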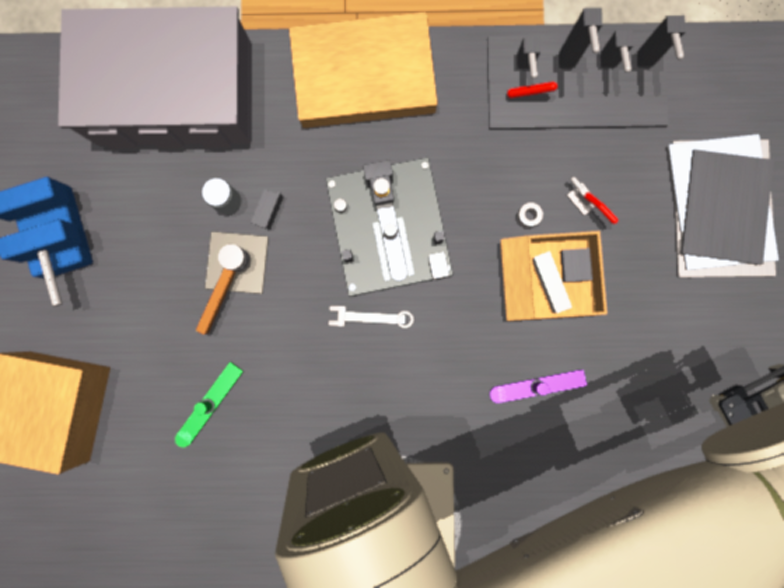

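View pics/scene.png

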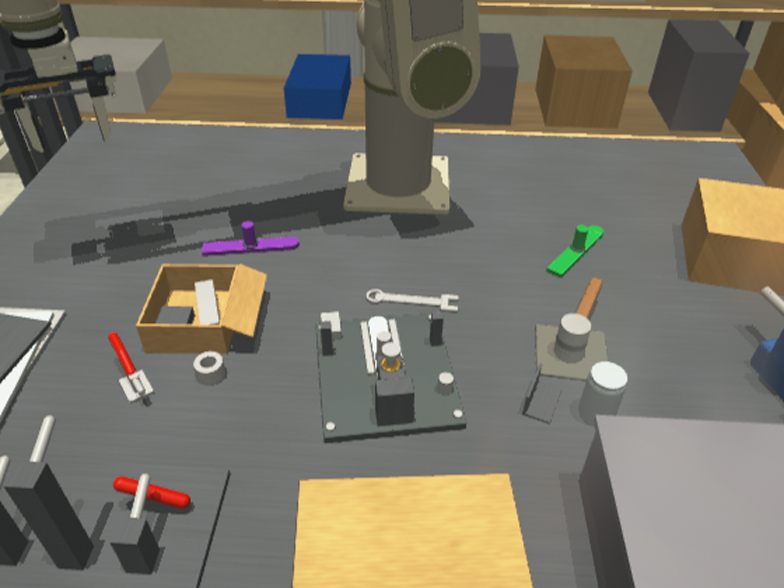

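Top picture (display px, 1.4x): the jig is at (390,228), with the column and punch at (381,187). Bar candidates are the silver one in the jig (392,240), the green one (208,405), the purple one (538,387) and the white offcut in the carton (552,280). The silver (aluminium) one in the jig is the right one. The mallet is on the pad at (232,257), with its handle to (205,330); the blue thing at (40,230) is a vise. The can (217,193) and the angle (266,209) are near the mallet.

```bash
python3 - <<'E'
from h import *
f=ld('top'); P=cloud(f); X,Y,Z=P[...,0],P[...,1],P[...,2]
def box(u0,v0,u1,v1):
    m=np.zeros(Z.shape,bool); m[int(v0/1.4):int(v1/1.4),int(u0/1.4):int(u1/1.4)]=1; return m
def circ(name,m):
    c=max(cv2.findContours(m.astype(np.uint8),0,1)[0],key=cv2.contourArea); p=P[m]
    (u,v),r=cv2.minEnclosingCircle(c); M=cv2.moments(c)
    cx,cy=(M['m10']/M['m00'],M['m01']/M['m00']) if M['m00'] else (u,v)
    z=np.median(p[:,2]); print(name,'n',m.sum(),'z',z.round(4),'ctr px',(cx,cy),'ray',ray(f,cx,cy,z).round(4),'mean',p.mean(0).round(4),'ext',np.ptp(p,axis=0).round(4))
    return p
print('f',f['mtx'][0,0],'cam',-f['R'].T@f['t'])
circ('mallet head',box(190,225,275,285)&(Z>.064)&(Z<.08))
h=circ('handle',box(190,255,240,345)&(Z>.035)&(Z<.06))
print('handle dir',np.linalg.svd(h[:,:2]-h[:,:2].mean(0))[2][0])
circ('punch',box(350,150,420,215)&(Z>.108)&(Z<.125))
circ('stud',box(370,200,420,285)&(Z>.062)&(Z<.08))
circ('postL',box(335,240,360,275)&(Z>.068)&(Z<.085)); circ('postR',box(425,220,455,250)&(Z>.068)&(Z<.085))
for nm,m in (('plate',box(310,150,470,310)&(Z>.009)&(Z<.13)),('pad',box(195,225,285,300)&(Z>.003)&(Z<.012))):
    m=cv2.morphologyEx(m.astype(np.uint8),cv2.MORPH_CLOSE,np.ones((3,3)))
    c=max(cv2.findContours(m,0,1)[0],key=cv2.contourArea); q=np.array([ray(f,*p[0],.015 if nm=='plate' else .006)[:2] for p in c],np.float32)
    print(nm,cv2.minAreaRect(q*1000), cv2.boxPoints(cv2.minAreaRect(q*1000)).round().tolist())
# can, angle
circ('can',box(190,170,250,220)&(Z>.07)&(Z<.1)); circ('angle',box(245,180,290,240)&(Z>.012)&(Z<.06))
save(f,'crop.png',(130,100,340,250),3.8)
E
```

```text
f 452.1991661181191 cam [ 0.35077478 -0.01633791  1.19965512]
mallet head n 258 z 0.0691 ctr px (164.56623931623932, 183.2236467236467) ray [0.4899 0.2886 0.0691] mean [0.49   0.2885 0.0692] ext [0.0435 0.0456 0.0114]
handle n 443 z 0.0488 ctr px (153.54011154011152, 214.48434148434146) ray [0.4124 0.3218 0.0488] mean [0.4128 0.3218 0.0479] ext [0.12   0.0771 0.0213]
handle dir [-0.90816933  0.418603  ]
punch n 87 z 0.1132 ctr px (272.22902494331066, 132.65532879818593) ray [0.6051 0.0144 0.1132] mean [0.605  0.0145 0.1133] ext [0.0248 0.0245 0.0081]
stud n 86 z 0.0691 ctr px (278.3992673992674, 163.77289377289375) ray [0.5356 0.0008 0.0691] mean [0.5525 0.005  0.0699] ext [0.0643 0.0371 0.0174]
postL n 44 z 0.0737 ctr px (247.29100529100526, 181.39153439153438) ray [0.4913 0.0793 0.0737] mean [0.4912 0.0793 0.0736] ext [0.0173 0.0177 0.0104]
postR n 42 z 0.0735 ctr px (313.55, 167.95) ray [ 0.5231 -0.0873  0.0735] mean [ 0.523  -0.0873  0.0741] ext [0.0157 0.0175 0.0074]
plate ((555.9290771484375, 5.406166076660156), (240.00909423828125, 199.49005126953125), 10.753642082214355) [[419.0, 81.0], [457.0, -115.0], [692.0, -70.0], [655.0, 126.0]]
pad ((486.993896484375, 290.1119384765625), (131.9508514404297, 117.03406524658203), 82.69113159179688) [[421.0, 232.0], [537.0, 217.0], [553.0, 348.0], [437.0, 363.0]]
can n 330 z 0.084 ctr px (154.84653465346534, 137.46149614961496) ray [0.6039 0.3098 0.084 ] mean [0.604  0.3101 0.083 ] ext [0.0484 0.0496 0.0211]
angle n 116 z 0.0327 ctr px (194.8181818181818, 149.9431818181818) ray [0.581  0.2196 0.0327] mean [0.5814 0.2201 0.0305] ext [0.0652 0.0296 0.0316]
```

View pics/crop.png

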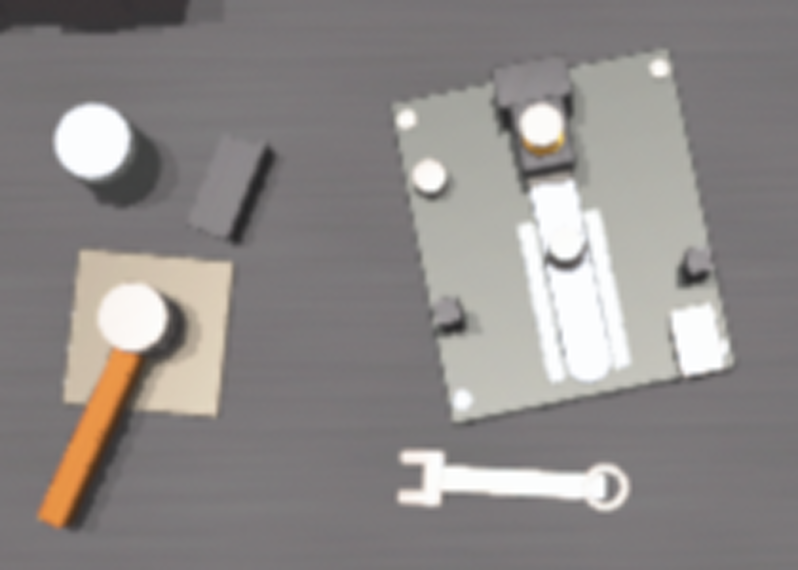

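Crop: the silver bar lies in the jig with its square end under the punch at crop (541,125), its stud at (565,240) and its rounded end at (590,375). The mallet head is at (133,318) and the pad centre at about (149,333). The posts, punch and stud agree on jig yaw ≈ 0.189.

```bash
python3 - <<'E'
from h import *
f=ld('top'); P=cloud(f); Z=P[...,2]
hsv=cv2.cvtColor(f['color'],cv2.COLOR_RGB2HSV)
m=np.zeros(Z.shape,np.uint8); m[180:245,135:175]=1
m&=((hsv[...,0]<20)&(hsv[...,1]>110)).astype(np.uint8)
c=max(cv2.findContours(m,0,1)[0],key=cv2.contourArea)
q=np.array([ray(f,*p[0],.05)[:2] for p in c],np.float32)*1000; print('handle',cv2.minAreaRect(q))
cen=np.array(cv2.minAreaRect(q)[0])/1000; d=np.array([.4899,.2886])-cen; print('yaw by head',np.arctan2(d[1],d[0]))
print('padctr',ray(f,130+149/3.8,100+333/3.8,.006))
m=np.zeros(Z.shape,bool); m[110:145,250:295]=1; p=P[m&(Z>.05)&(Z<.3)]
D=np.array([.982,.1875]); N=np.array([-.1875,.982]); o=np.array([.5514,.0044])
j=np.c_[(p[:,:2]-o)@D,(p[:,:2]-o)@N,p[:,2]]*1000
for lo in range(30,125,10):
    s=j[(j[:,0]>=lo)&(j[:,0]<lo+10)]; 
    if len(s): print(lo,len(s),s[:,2].max().round(),np.median(s[:,2]).round(),s[:,1].min().round(),s[:,1].max().round())
print(togo([.4899,.2886,.15],-.41+np.pi))
E
```

```text
handle ((411.50531005859375, 321.3531799316406), (24.118545532226562, 127.03614807128906), 65.82476043701172)
yaw by head -0.39575509167116363
padctr [0.48571313 0.29315554 0.006     ]
30 46 85.0 80.0 -18.0 18.0
40 80 117.0 83.0 -18.0 18.0
50 61 117.0 112.0 -17.0 17.0
60 38 116.0 111.0 -18.0 18.0
70 54 87.0 81.0 -24.0 24.0
80 84 87.0 81.0 -25.0 24.0
90 79 87.0 82.0 -25.0 25.0
100 50 86.0 81.0 -24.0 25.0
[array([ 566.8, -644. ,   76.8]), array([-7.0000e-04, -1.9000e-03, -2.2778e+00])]
```

Call:
drive_tool:
  targets:
    - [0, 0, -2.273, 567, -644, 20, 0]
    - [0, 0, -2.273, 567, -644, 20, 0]
    - [0, 0, -2.273, 567, -644, 20, 0]
    - [0, 0, -2.273, 567, -644, 20, 0]
    - [0, 0, -2.273, 567, -644, 20, 0]
    - [0, 0, -2.273, 567, -644, 20, 0]
    - [0, 0, -2.273, 567, -644, 20, 0]
    - [0, 0, -2.273, 567, -644, 20, 0]
    - [0, 0, -2.273, 567, -644, 20, 0]
    - [0, 0, -2.273, 567, -644, 20, 0]
  grip_force: 50

```text
time_s: 0.93
ee_pos: [0.3732, -0.1357, 0.2167]
orientation: [0.0, 0.656, 0.754, 0.0]
force: [1.0, -0.3, 0.7]
gripper_width: 0.0926
```

```bash
python3 - <<'E'
from h import *
s,r=st();print(s['time_s'],s['ee_pos'],s['qpos'],r.as_matrix()[:,0],togo([.4899,.2886,.15],2.727))
E
```

```text
0.9333 [ 0.37317924 -0.13566709  0.21666827] [-4.78025809e-01 -4.46278771e-01  2.02308524e+00  3.55374708e-05
  1.56466082e+00 -6.16653994e-01] [-1.38184374e-01  9.90406521e-01 -4.35102155e-05] [array([404.1, 174.2,  66.7]), array([ 1.0000e-04,  1.0000e-04, -1.0176e+00])]
```

Call:
drive_tool:
  targets:
    - [0, 0, -1.018, 404, 174, 60, 0]
    - [0, 0, -1.018, 404, 174, 60, 0]
    - [0, 0, -1.018, 404, 174, 60, 0]
    - [0, 0, -1.018, 404, 174, 60, 0]
    - [0, 0, -1.018, 404, 174, 60, 0]
    - [0, 0, -1.018, 404, 174, 60, 0]
    - [0, 0, -1.018, 404, 174, 60, 0]
    - [0, 0, -1.018, 404, 174, 60, 0]
    - [0, 0, -1.018, 404, 174, 60, 0]
    - [0, 0, -1.018, 404, 174, 60, 0]

```text
time_s: 1.77
ee_pos: [0.4848, 0.2621, 0.1598]
orientation: [-0.0, 0.207, 0.978, -0.0]
force: [0.0, -0.7, 0.7]
gripper_width: 0.0929
```

```bash
python3 - <<'E'
from h import *
s,r=st();print(s['time_s'],s['ee_pos'],s['qpos'][5],togo([.4899,.2886,.04],2.727))
E
```

```text
1.7667 [0.48476978 0.26208518 0.15983709] -0.7507058302748192 [array([  6. ,  26.4, 119.8]), array([-0.0004, -0.0003, -0.0028])]
```

Call:
drive_tool:
  targets:
    - [0, 0, 0, 0, 0, 0, 0]
    - [0, 0, 0, 0, 0, 0, 0]
    - [0, 0, 0, 0, 0, 0, 0]

```text
time_s: 2.02
ee_pos: [0.4845, 0.2596, 0.16]
orientation: [-0.001, 0.208, 0.978, -0.001]
force: [0.1, -0.8, 0.8]
gripper_width: 0.0928
```

```bash
python3 - <<'E'
from h import *
f=grab('wrist');save(f,'w1.png')
s,r=st();print(s['time_s'],s['ee_pos'],togo([.4899,.2886,.04],2.727))
P=cloud(f);Z=P[...,2]
m=(abs(Z-.07)<.004)&(np.hypot(P[...,0]-.49,P[...,1]-.289)<.04); print(m.sum(),P[m].mean(0),P[m].min(0),P[m].max(0))
m=(abs(Z-.05)<.004)&(np.hypot(P[...,0]-.42,P[...,1]-.319)<.06)
q=P[m][:,:2]*1000; print(m.sum(), cv2.minAreaRect(q.astype(np.float32)) if m.sum()>5 else 0)
E
```

```text
2.0667 [0.48477518 0.25905647 0.1605339 ] [array([  7.4,  29.1, 120.5]), array([-0.0007, -0.0001, -0.0055])]
2222 [0.48958658 0.29076504 0.06958072] [0.46758983 0.26790201 0.06612659] [0.5127995  0.31314053 0.07225775]
3411 ((421.10150146484375, 322.409423828125), (25.0887508392334, 118.91007232666016), 63.65436935424805)
```

View pics/w1.png

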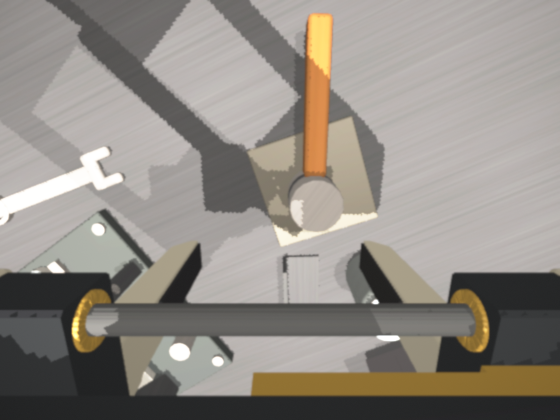

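Wrist view: the mallet head is at (316,203) between the fingers and the handle runs up to (320,15). The wrist depth gives the head at (0.490, 0.2905), within 2 mm of the top view. Moving over it, descending and gripping.

```bash
python3 - <<'E'
from h import *
s,r=st();print(s['ee_pos'],togo([.490,.2898,.04],2.715))
E
```

```text
[0.48477518 0.25905647 0.1605339 ] [array([  7.8,  30.3, 120.5]), array([-0.0007, -0.0001,  0.0065])]
```

Call:
drive_tool:
  targets:
    - [0, 0, 0, 8, 30, 0, 0]
    - [0, 0, 0, 8, 30, 30, 0]
    - [0, 0, 0, 8, 30, 60, 0]
    - [0, 0, 0, 8, 30, 90, 0]
    - [0, 0, 0, 8, 30, 110, 0]
    - [0, 0, 0, 8, 30, 120, 0]
    - [0, 0, 0, 8, 30, 120, 0]
    - [0, 0, 0, 8, 30, 120, 0]

```text
time_s: 2.73
ee_pos: [0.4905, 0.2898, 0.0417]
orientation: [0.0, 0.209, 0.978, 0.0]
force: [-0.5, 0.1, -0.0]
gripper_width: 0.0934
```

```bash
python3 - <<'E'
from h import *
s,r=st();print(s['time_s'],s['ee_pos'],s['force'],togo([.490,.2898,.04],2.715))
E
```

```text
2.7333 [0.49046888 0.2897976  0.04165279] [-0.53155925  0.12502153 -0.01068896] [array([ 0.4, -0.2,  1.7]), array([0.0005, 0.0006, 0.0055])]
```

Call:
drive_tool:
  targets:
    - [0, 0, 0, 0, 0, 1, 0.5]
    - [0, 0, 0, 0, 0, 1, 0.7]
    - [0, 0, 0, 0, 0, 1, 1]
    - [0, 0, 0, 0, 0, 1, 1]
    - [0, 0, 0, 0, 0, 1, 1]
    - [0, 0, 0, 0, 0, 1, 1]
    - [0, 0, 0, 0, 0, 1, 1]
  grip_force: 55

```text
time_s: 3.32
ee_pos: [0.4899, 0.2906, 0.0397]
orientation: [0.0, 0.208, 0.978, 0.0]
force: [-1.2, -0.2, 0.5]
gripper_width: 0.051
```

Call:
drive_tool:
  targets:
    - [0, 0, 0, 0, 0, -15, 1]
    - [0, 0, 0, 0, 0, -40, 1]
    - [0, 0, 0, 0, 0, -75, 1]
    - [0, 0, 0, 0, 0, -110, 1]
    - [0, 0, 0, 0, 0, -130, 1]
    - [0, 0, 0, 0, 0, -130, 1]
    - [0, 0, 0, 0, 0, -130, 1]

```text
time_s: 3.9
ee_pos: [0.4903, 0.2908, 0.1698]
orientation: [0.001, 0.208, 0.978, 0.0]
force: [-0.6, -0.6, -4.8]
gripper_width: 0.0451
```

```bash
python3 - <<'E'
from h import *
f=grab('wrist');save(f,'w2.png')
s,r=st();print(s['time_s'],s['ee_pos'],s['force'],s['gripper_width'],togo([.6052,.0146,.165]))
P=cloud(f); z=s['ee_pos'][2]
# head top expected ~ z+.0295
m=(abs(P[...,2]-(z+.029))<.008)&(np.hypot(P[...,0]-s['ee_pos'][0],P[...,1]-s['ee_pos'][1])<.03)
print(m.sum(),P[m].mean(0),P[m].min(0),P[m].max(0))
E
```

```text
3.95 [0.4890778  0.29018317 0.16769497] [-0.51614081 -0.45401946 -5.21542423] 0.04523156752899151 [array([-218.4, -204.3,    2.7])]
5666 [0.48621978 0.29248949 0.19282832] [0.46846127 0.26719761 0.18869887] [0.50923217 0.32001066 0.20468533]
```

View pics/w2.png

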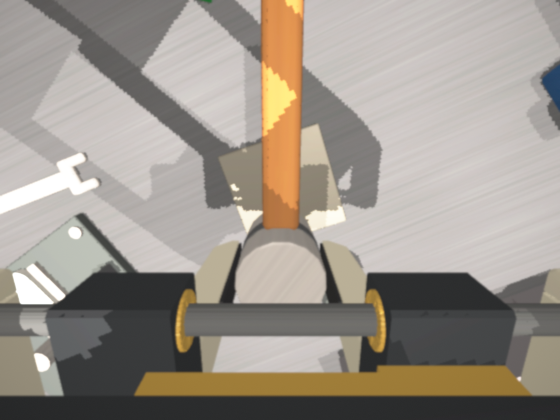

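Wrist view: the head is gripped at (280,270) with the handle straight up the picture. I'll check that the handle is level and how far the lower face is below the TCP.

```bash
python3 - <<'E'
from h import *
f=ld('wrist'); P=cloud(f); s,r=st(); L=r.inv().apply((P-s['ee_pos']).reshape(-1,3)).reshape(P.shape)*1000
for u,v in ((280,260),(280,275),(265,265),(295,265),(281,210),(281,180),(281,150),(281,110),(281,70),(281,30)):
    print(u,v,np.median(L[v-2:v+3,u-2:u+3].reshape(-1,3),axis=0).round(1))
E
```

```text
280 260 [ 10.8   1.1 -24.3]
280 275 [  3.    1.2 -24.7]
265 265 [  8.2  -6.1 -24.3]
295 265 [  8.2   8.4 -24.3]
281 210 [29.9  1.7 -4. ]
281 180 [45.8  1.7 -3.2]
281 150 [61.   1.7 -3.3]
281 110 [80.1  1.6 -2.5]
281 70 [98.2  1.6 -2.1]
281 30 [115.2   1.6  -1.4]
```

Call:
drive_tool:
  targets:
    - [0, 0, 0, -10, -9, -15, 1]
    - [0, 0, 0, -32, -30, -17, 1]
    - [0, 0, 0, -60, -56, -17, 1]
    - [0, 0, 0, -88, -82, -17, 1]
    - [0, 0, 0, -116, -108, -17, 1]
    - [0, 0, 0, -144, -134, -17, 1]
    - [0, 0, 0, -172, -160, -17, 1]
    - [0, 0, 0, -198, -185, -17, 1]
    - [0, 0, 0, -213, -199, -17, 1]
    - [0, 0, 0, -218, -204, -17, 1]
  grip_force: 60

```text
time_s: 4.78
ee_pos: [0.6048, 0.0117, 0.1824]
orientation: [-0.003, 0.21, 0.978, -0.001]
force: [0.1, -0.5, -5.1]
gripper_width: 0.0455
```

Call:
drive_tool:
  targets:
    - [0, 0, 0, 0, 0, 0, 1]
    - [0, 0, 0, 0, 0, 0, 1]
    - [0, 0, 0, 0, 0, 0, 1]

```text
time_s: 5.03
ee_pos: [0.6047, 0.0167, 0.185]
orientation: [-0.001, 0.208, 0.978, 0.0]
force: [0.3, 0.9, -4.9]
gripper_width: 0.0456
```

```bash
python3 - <<'E'
from h import *
f=grab('scene');save(f,'s2.png',(190,130,390,330),3)
s,r=st();print(s['time_s'],s['ee_pos'],s['force'],s['gripper_width'],togo([.6052,.0146,.16]))
f=grab('top');save(f,'t2.png',(200,90,340,230),3)
E
```

```text
5.0833 [0.6049429  0.01693225 0.18550463] [-0.10263007  0.09267475 -4.79967547] 0.04544595997791721 [array([-1.2, -2. , 25.5])]
```

View pics/s2.png

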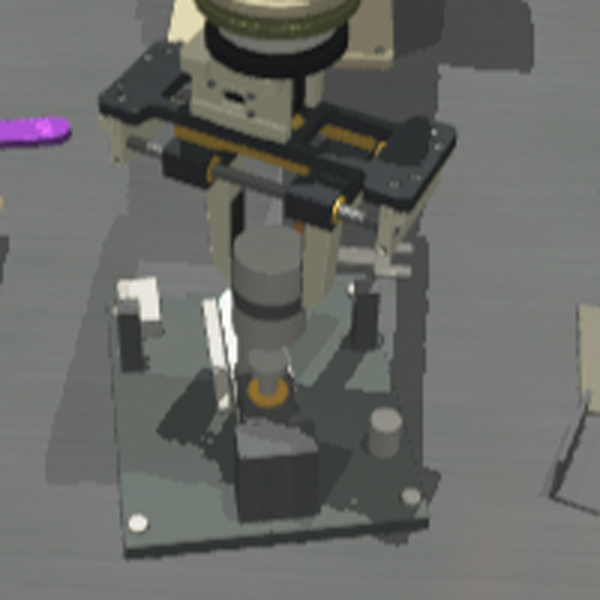

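Scene crop: the head hangs directly over the punch head, at crop (268,358). Striking.

Call:
drive_tool:
  targets:
    - [0, 0, 0, -1, -2, 4, 1]
    - [0, 0, 0, -1, -2, 10, 1]
    - [0, 0, 0, -1, -2, 22, 1]
    - [0, 0, 0, -1, -2, 36, 1]
    - [0, 0, 0, -1, -2, 50, 1]
    - [0, 0, 0, -1, -2, 50, 1]
    - [0, 0, 0, -1, -2, 30, 1]
    - [0, 0, 0, -1, -2, 0, 1]
    - [0, 0, 0, -1, -2, -10, 1]
    - [0, 0, 0, -1, -2, -10, 1]

```text
time_s: 5.97
ee_pos: [0.6077, 0.013, 0.1993]
orientation: [0.002, 0.208, 0.978, 0.0]
force: [1.7, -0.2, -4.7]
gripper_width: 0.045
```

```bash
python3 - <<'E'
from h import *
f=grab('wrist')
s,r=st();print(s['time_s'],s['ee_pos'],s['force'],s['gripper_width'],togo([.4857,.2932,.185]))
P=cloud(f); L=r.inv().apply((P-s['ee_pos']).reshape(-1,3)).reshape(P.shape)*1000
for u,v in ((280,260),(280,275),(281,210),(281,180),(281,150),(281,110),(281,70),(281,30)):
    print(u,v,np.median(L[v-2:v+3,u-2:u+3].reshape(-1,3),axis=0).round(1))
save(f,'w3.png')
E
```

```text
6.0167 [0.60663074 0.01307577 0.19701085] [ 0.77394392  0.09025329 -4.99883026] 0.04550482740982212 [array([224.6, 206.5,  11.7])]
280 260 [ 10.8   0.5 -24.5]
280 275 [  2.9   0.5 -24.9]
281 210 [29.7  1.1 -4.2]
281 180 [45.8  1.1 -3.5]
281 150 [60.9  1.  -3.1]
281 110 [80.   1.  -2.5]
281 70 [98.   1.  -2.4]
281 30 [115.1   1.   -1.4]
```

Nothing slipped, but I can't confirm from these readings that the punch was driven. I'll strike again and end the call at the bottom, so the force can be read there.

Call:
drive_tool:
  targets:
    - [0, 0, 0, 0, 0, 6, 1]
    - [0, 0, 0, 0, 0, 16, 1]
    - [0, 0, 0, 0, 0, 30, 1]
    - [0, 0, 0, 0, 0, 45, 1]
    - [0, 0, 0, 0, 0, 60, 1]
    - [0, 0, 0, 0, 0, 60, 1]

```text
time_s: 6.52
ee_pos: [0.6048, 0.0128, 0.133]
orientation: [-0.001, 0.208, 0.978, -0.001]
force: [-0.4, -1.9, 5.7]
gripper_width: 0.0452
```

Call:
drive_tool:
  targets:
    - [0, 0, 0, 0, 0, -20, 1]
    - [0, 0, 0, 0, 0, -45, 1]
    - [0, 0, 0, 0, 0, -60, 1]
    - [0, 0, 0, 0, 0, -60, 1]
    - [0, 0, 0, 0, 0, -60, 1]

```text
time_s: 6.93
ee_pos: [0.6056, 0.0132, 0.1949]
orientation: [-0.0, 0.208, 0.978, -0.0]
force: [0.4, -0.2, -4.9]
gripper_width: 0.0456
```

```bash
python3 - <<'E'
from h import *
s,r=st();print(s['time_s'],s['ee_pos'],s['force'],s['gripper_width'],togo([.4857,.2932,.185]))
E
```

```text
6.9333 [0.60563139 0.01318581 0.19487529] [ 0.39846886 -0.19966323 -4.8784333 ] 0.04557546566487485 [array([223.6, 206.8,  10. ])]
```

The force swung by 10.6 N at the bottom (spring 11 N, punch about 20 mm down), so the blow is confirmed. Returning the mallet to the pad.

Call:
drive_tool:
  targets:
    - [0, 0, 0, 10, 9, 0, 1]
    - [0, 0, 0, 32, 30, 0, 1]
    - [0, 0, 0, 60, 56, 0, 1]
    - [0, 0, 0, 88, 82, 0, 1]
    - [0, 0, 0, 116, 108, 0, 1]
    - [0, 0, 0, 144, 134, 0, 1]
    - [0, 0, 0, 174, 161, 10, 1]
    - [0, 0, 0, 202, 187, 30, 1]
    - [0, 0, 0, 218, 202, 55, 1]
    - [0, 0, 0, 224, 207, 80, 1]

```text
time_s: 7.77
ee_pos: [0.4821, 0.2969, 0.1134]
orientation: [-0.001, 0.207, 0.978, -0.0]
force: [1.3, -0.7, -4.5]
gripper_width: 0.0449
```

Call:
drive_tool:
  targets:
    - [0, 0, 0, 0, 0, 20, 1]
    - [0, 0, 0, 0, 0, 30, 1]
    - [0, 0, 0, 0, 0, 30, 1]
    - [0, 0, 0, 0, 0, 30, 1]

```text
time_s: 8.1
ee_pos: [0.4847, 0.2929, 0.0852]
orientation: [-0.001, 0.209, 0.978, -0.001]
force: [-0.3, -0.2, -4.3]
gripper_width: 0.0451
```

```bash
python3 - <<'E'
from h import *
s,r=st();print(s['time_s'],s['ee_pos'],s['force'],s['gripper_width'],togo([.4857,.2932,.045]))
E
```

```text
8.1 [0.48465565 0.2928507  0.08524883] [-0.29075371 -0.24931428 -4.33175629] 0.045064431877496564 [array([-0.9,  0.8, 40.2])]
```

Call:
drive_tool:
  targets:
    - [0, 0, 0, 0, 0, 15, 1]
    - [0, 0, 0, 0, 0, 26, 1]
    - [0, 0, 0, 0, 0, 34, 1]
    - [0, 0, 0, 0, 0, 38, 1]
    - [0, 0, 0, 0, 0, 40, 1]
    - [0, 0, 0, 0, 0, 40, 1]
    - [0, 0, 0, 0, 0, 40, 1]

```text
time_s: 8.68
ee_pos: [0.4861, 0.2936, 0.0471]
orientation: [0.0, 0.208, 0.978, 0.0]
force: [-0.1, 0.0, -4.8]
gripper_width: 0.0451
```

```bash
python3 - <<'E'
from h import *
s,r=st();print(s['time_s'],s['ee_pos'],s['force'],s['gripper_width'])
E
```

```text
8.6833 [0.48612232 0.29359882 0.04711576] [-0.12345742  0.00601119 -4.83140659] 0.04505008765236008
```

Call:
drive_tool:
  targets:
    - [0, 0, 0, 0, 0, 1, 1]
    - [0, 0, 0, 0, 0, 2, 1]
    - [0, 0, 0, 0, 0, 3, 1]
    - [0, 0, 0, 0, 0, 3, 1]

```text
time_s: 9.02
ee_pos: [0.4867, 0.2938, 0.0459]
orientation: [0.001, 0.208, 0.978, 0.0]
force: [-4.6, -4.5, 11.1]
gripper_width: 0.0456
```

Contact. Release, then lift.

Call:
drive_tool:
  targets:
    - [0, 0, 0, 0, 0, -1.5, 1]
    - [0, 0, 0, 0, 0, -1.5, 0.8]
    - [0, 0, 0, 0, 0, -1.5, 0.4]
    - [0, 0, 0, 0, 0, -1.5, 0.1]
    - [0, 0, 0, 0, 0, -1.5, 0.1]
    - [0, 0, 0, 0, 0, -1.5, 0.1]
    - [0, 0, 0, 0, 0, -1.5, 0.1]
  grip_force: 50

```text
time_s: 9.6
ee_pos: [0.4857, 0.2936, 0.0451]
orientation: [-0.0, 0.208, 0.978, 0.0]
force: [0.2, -0.4, 0.7]
gripper_width: 0.0744
```

Call:
drive_tool:
  targets:
    - [0, 0, 0, 0, 0, -20, 0.1]
    - [0, 0, 0, 0, 0, -50, 0.1]
    - [0, 0, 0, 0, 0, -85, 0.1]
    - [0, 0, 0, 0, 0, -120, 0.1]
    - [0, 0, 0, 0, 0, -135, 0.1]
    - [0, 0, 0, 0, 0, -135, 0.1]
    - [0, 0, 0, 0, 0, -135, 0.1]

```text
time_s: 10.18
ee_pos: [0.4865, 0.2939, 0.1812]
orientation: [0.001, 0.208, 0.978, 0.001]
force: [-0.3, -1.9, -0.6]
gripper_width: 0.0838
```

```bash
python3 - <<'E'
from h import *
f=grab('wrist')
s,r=st();print(s['time_s'],s['ee_pos'],s['force'],s['gripper_width'])
P=cloud(f);Z=P[...,2]
m=(abs(Z-.07)<.004)&(np.hypot(P[...,0]-.486,P[...,1]-.293)<.045); print('head',m.sum(),(P[m].min(0)+P[m].max(0))/2,np.median(P[m],0),np.ptp(P[m],axis=0))
m=(abs(Z-.05)<.004)&(np.hypot(P[...,0]-.42,P[...,1]-.323)<.06); q=P[m]
print('handle',m.sum(), cv2.minAreaRect((q[:,:2]*1000).astype(np.float32)),np.median(q[:,2]))
# yaw for bar: q6 = q1+1.57-yaw
for yaw in (.189+np.pi,.189): print(yaw,1.573-yaw,togo([.5365,.0015,.12],yaw))
E
```

```text
10.2333 [0.48548455 0.29338411 0.17942182] [0.90096176 0.17143065 0.98653514] 0.0836020966280006
head 1869 [0.4890397  0.29351888 0.06908348] [0.48841952 0.2939992  0.069544  ] [0.04531619 0.04519712 0.00602026]
handle 2831 ((419.1869812011719, 323.14849853515625), (28.936220169067383, 117.87542724609375), 67.16038513183594) 0.04938854588463259
3.330592653589793 -1.7575926535897932 [array([-165.6, -245.7,   59.5]), array([-2.000e-04, -5.000e-04, -6.088e-01])]
0.189 1.384 [array([-165.6, -245.7,   59.5]), array([-6.0000e-04,  3.0000e-04,  2.5328e+00])]
```

The mallet is upright at (0.489, 0.294), with its head top at 0.0695 and its handle top at 0.0494. Now for the bar.

Call:
drive_tool:
  targets:
    - [0, 0, -0.06, -10, -15, 0, 0.1]
    - [0, 0, -0.15, -30, -45, 0, 0.1]
    - [0, 0, -0.25, -53, -78, 5, 0.2]
    - [0, 0, -0.35, -76, -112, 10, 0.3]
    - [0, 0, -0.45, -99, -146, 10, 0.4]
    - [0, 0, -0.55, -121, -180, 10, 0.4]
    - [0, 0, -0.609, -144, -213, 10, 0.4]
    - [0, 0, -0.609, -160, -237, 10, 0.4]
    - [0, 0, -0.609, -165, -245, 10, 0.4]
    - [0, 0, -0.609, -165, -245, 10, 0.4]

```text
time_s: 11.07
ee_pos: [0.5355, 0.0004, 0.1678]
orientation: [-0.002, -0.093, 0.996, 0.0]
force: [-0.3, 0.4, -0.0]
gripper_width: 0.0559
```

Call:
drive_tool:
  targets:
    - [0, 0, 0, 0, 0, 0, 0.4]
    - [0, 0, 0, 0, 0, 0, 0.4]

```text
time_s: 11.23
ee_pos: [0.5358, 0.0039, 0.169]
orientation: [-0.001, -0.095, 0.995, 0.0]
force: [-0.7, 0.2, -0.2]
gripper_width: 0.0557
```

```bash
python3 - <<'E'
from h import *
f=grab('wrist');save(f,'w4.png')
s,r=st();print(s['time_s'],s['ee_pos'],s['force'],s['gripper_width'],s['qpos'])
P=cloud(f);Z=P[...,2]
m=(abs(Z-.07)<.004)&(np.hypot(P[...,0]-.5365,P[...,1]-.0015)<.025); print('stud',m.sum(),(P[m].min(0)+P[m].max(0))/2 if m.sum() else 0,P[m].mean(0),np.ptp(P[m],axis=0) if m.sum() else 0)
print(togo([.5365,.0015,.047],.189+np.pi))
E
```

```text
11.2833 [0.5360339  0.00413589 0.16939122] [-0.2451889   0.00635377 -0.10355816] 0.055822128263908734 [-8.83073172e-02 -7.16699080e-03  1.73677577e+00  5.31660182e-04
  1.41325155e+00 -1.84983937e+00]
stud 472 [0.53602996 0.00206887 0.06885874] [0.53557032 0.00212506 0.06959678] [0.02132733 0.0209348  0.00558955]
[array([-1.000e-01, -2.800e+00,  1.224e+02]), array([ 0.0009, -0.0011,  0.0017])]
```

View pics/w4.png

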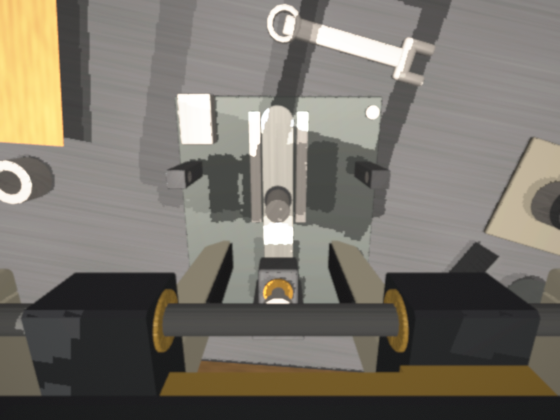

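Wrist view: the stud is at (277,203) in line with the bar between the rails, the rounded end is at (277,118), and the punch is at (279,292). The stud is at (0.536, 0.002), as expected. Descending and gripping.

Call:
drive_tool:
  targets:
    - [0, 0, 0, 0, -2.3, 10, 0.4]
    - [0, 0, 0, 0, -2.3, 35, 0.4]
    - [0, 0, 0, 0, -2.3, 65, 0.4]
    - [0, 0, 0, 0, -2.3, 95, 0.4]
    - [0, 0, 0, 0, -2.3, 115, 0.4]
    - [0, 0, 0, 0, -2.3, 124, 0.4]
    - [0, 0, 0, 0, -2.3, 124, 0.4]
    - [0, 0, 0, 0, -2.3, 124, 0.7]
    - [0, 0, 0, 0, -2.3, 124, 1]
    - [0, 0, 0, 0, -2.3, 124, 1]
  grip_force: 50

```text
time_s: 12.12
ee_pos: [0.5386, 0.0003, 0.0481]
orientation: [0.002, -0.095, 0.996, -0.0]
force: [-0.4, 0.0, 0.3]
gripper_width: 0.0402
```

Call:
drive_tool:
  targets:
    - [0, 0, 0, 0, 0, 0, 1]
    - [0, 0, 0, 0, 0, 0, 1]
    - [0, 0, 0, 0, 0, 0, 1]

```text
time_s: 12.37
ee_pos: [0.5376, 0.0004, 0.047]
orientation: [0.001, -0.094, 0.996, 0.0]
force: [-0.8, 1.2, 2.9]
gripper_width: 0.0216
```

Call:
drive_tool:
  targets:
    - [0, 0, 0, 0, 0, -3, 1]
    - [0, 0, 0, 0, 0, -7, 1]
    - [0, 0, 0, 0, 0, -10, 1]
    - [0, 0, 0, 0, 0, -10, 1]
    - [0, 0, 0, 0, 0, -10, 1]

```text
time_s: 12.78
ee_pos: [0.5371, 0.0002, 0.0563]
orientation: [0.0, -0.094, 0.996, -0.0]
force: [0.6, -0.6, -3.1]
gripper_width: 0.0214
```

```bash
python3 - <<'E'
from h import *
s,r=st();print(s['time_s'],s['ee_pos'],s['force'],s['gripper_width'],r.as_matrix()[:,0])
f=grab('scene');save(f,'s3.png',(190,170,370,320),4)
E
```

```text
12.7833 [5.37080505e-01 1.82390698e-04 5.62853836e-02] [ 0.56578802 -0.63037362 -3.05356343] 0.021389102510161233 [-9.82155139e-01 -1.88072404e-01 -2.31902035e-04]
```

View pics/s3.png

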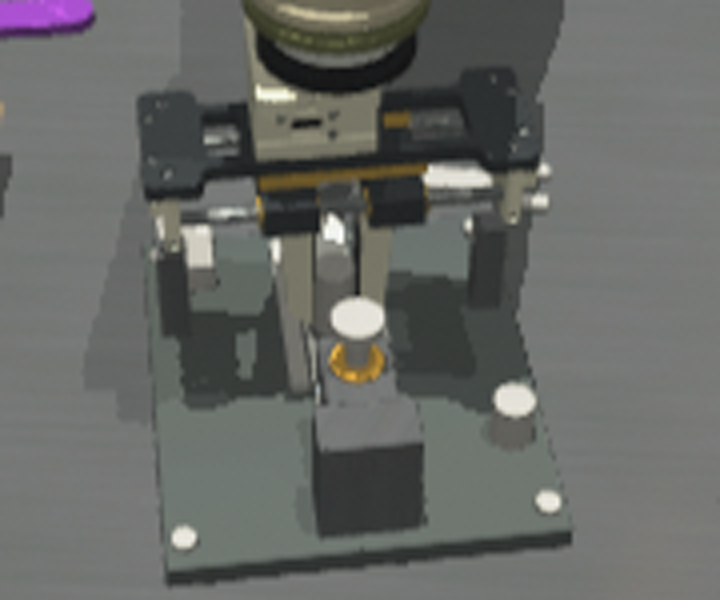

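Scene crop: the fingers hold the stud behind the punch at (340,265) and the bar is about 10 mm up (force −3 N). Drawing it out towards −x, then lifting.

Call:
drive_tool:
  targets:
    - [0, 0, 0, 6, 0, 0, 1]
    - [0, 0, 0, 18, 0, 0, 1]
    - [0, 0, 0, 32, 0, 0, 1]
    - [0, 0, 0, 46, 0, 0, 1]
    - [0, 0, 0, 60, 0, -3, 1]
    - [0, 0, 0, 74, 0, -10, 1]
    - [0, 0, 0, 84, 0, -25, 1]
    - [0, 0, 0, 90, 0, -45, 1]
    - [0, 0, 0, 90, 0, -65, 1]
    - [0, 0, 0, 90, 0, -80, 1]

```text
time_s: 13.67
ee_pos: [0.4481, -0.0168, 0.1374]
orientation: [0.0, -0.094, 0.996, -0.0]
force: [-0.1, -0.4, -1.3]
gripper_width: 0.0211
```

Call:
drive_tool:
  targets:
    - [0, 0, 0, 0, 0, -10, 1]
    - [0, 0, 0.1, 0, 0, -10, 1]
    - [0, 0, 0.22, 0, 0, -10, 1]
    - [0, 0, 0.34, 0, 0, -10, 1]
    - [0, 0, 0.46, 0, 0, -10, 1]
    - [0, 0, 0.58, 0, 0, -10, 1]
    - [0, 0, 0.7, 0, 0, -10, 1]
    - [0, 0, 0.82, 0, 0, -10, 1]
    - [0, 0, 0.94, 0, 0, -10, 1]
    - [0, 0, 1.06, 0, 0, -10, 1]

```text
time_s: 14.5
ee_pos: [0.448, -0.0166, 0.1454]
orientation: [-0.001, 0.424, 0.905, -0.0]
force: [-0.4, 0.1, -3.0]
gripper_width: 0.0215
```

```bash
python3 - <<'E'
from h import *
s,r=st();print(s['time_s'],s['ee_pos'],s['qpos'],s['force'],s['gripper_width'],togo([.447,-.016,.145],.189))
E
```

```text
14.5 [ 0.44795616 -0.01660249  0.14537309] [-1.51494888e-01 -2.37732599e-01  1.99286097e+00 -2.35347976e-05
  1.38776380e+00 -8.45633494e-01] [-0.42834838  0.06806591 -3.01606214] 0.021488811962809093 [array([ 1.1, -0.3,  0.4]), array([-1.5000e-03,  3.0000e-04,  2.0759e+00])]
```

Call:
drive_tool:
  targets:
    - [0, 0, 0.12, 0, 0, 0, 1]
    - [0, 0, 0.24, 0, 0, 0, 1]
    - [0, 0, 0.36, 0, 0, 0, 1]
    - [0, 0, 0.48, 0, 0, 0, 1]
    - [0, 0, 0.6, 0, 0, 0, 1]
    - [0, 0, 0.72, 0, 0, 0, 1]
    - [0, 0, 0.84, 0, 0, 0, 1]
    - [0, 0, 0.96, 0, 0, 0, 1]
    - [0, 0, 1.08, 0, 0, 0, 1]
    - [0, 0, 1.2, 0, 0, 0, 1]

```text
time_s: 15.33
ee_pos: [0.4479, -0.0166, 0.1454]
orientation: [-0.0, 0.862, 0.508, -0.001]
force: [-0.2, 0.3, -4.4]
gripper_width: 0.0211
```

Call:
drive_tool:
  targets:
    - [0, 0, 0.12, 0, 0, 0, 1]
    - [0, 0, 0.24, 0, 0, 0, 1]
    - [0, 0, 0.36, 0, 0, 0, 1]
    - [0, 0, 0.48, 0, 0, 0, 1]
    - [0, 0, 0.6, 0, 0, 0, 1]
    - [0, 0, 0.72, 0, 0, 0, 1]
    - [0, 0, 0.82, 0, 0, 0, 1]
    - [0, 0, 0.87, 0, 0, 0, 1]
    - [0, 0, 0.87, 0, 0, 0, 1]
    - [0, 0, 0.87, 0, 0, 0, 1]

```text
time_s: 16.17
ee_pos: [0.4481, -0.0166, 0.1456]
orientation: [-0.0, 0.995, 0.101, -0.0]
force: [0.2, 0.4, -3.2]
gripper_width: 0.0214
```

```bash
python3 - <<'E'
from h import *
s,r=st();print(s['time_s'],s['ee_pos'],s['force'],s['gripper_width'],togo([.447,-.016,.145],.189))
f=grab('wrist');save(f,'w5.png')
P=cloud(f);L=r.inv().apply((P-s['ee_pos']).reshape(-1,3)).reshape(P.shape)*1000
# bar top expected ~20-25 mm ahead (tool z) ; list column through image centre
m=(L[...,2]>10)&(L[...,2]<40)&(abs(L[...,1])<40); q=L[m]; print(m.sum(), q.min(0),q.max(0))
q2=q[q[:,0]>15]; 
if len(q2)>20:
    print('rect',cv2.minAreaRect(q2[:,:2].astype(np.float32))); A=np.c_[q2,np.ones(len(q2))]
    print('plane z=ax+by+c',np.linalg.lstsq(np.c_[q2[:,:2],np.ones(len(q2))],q2[:,2],rcond=None)[0])
E
```

```text
16.1667 [ 0.44810834 -0.01661975  0.14556307] [ 0.22063866  0.40753541 -3.23422241] 0.021423659232186636 [array([-1. , -0.8,  0.6]), array([-0.0004,  0.001 ,  0.0138])]
8588 [-89.1187423  -15.61383837  10.03008665] [90.80822862 15.22731702 24.44405018]
rect ((52.90727996826172, -0.5426959991455078), (30.06426429748535, 75.80680847167969), 89.67512512207031)
plane z=ax+by+c [-1.93192615e-03  1.04764202e-03  2.23106206e+01]
```

View pics/w5.png

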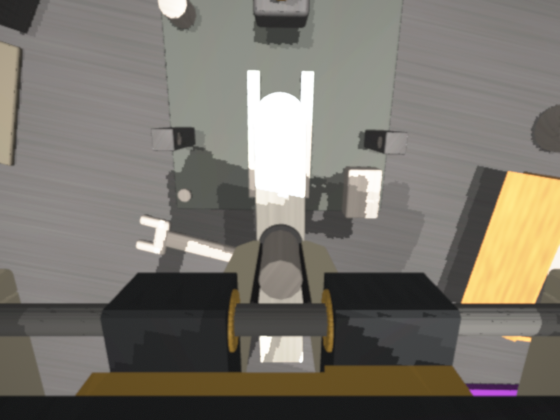

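Wrist view: the rounded end (280,98) now points to the jig, between the rails (253 and 307 px) and towards the guide block at (281,10). The bar is level, aligned with the tool to within 0.006 rad, and its underside is 32 mm ahead of the TCP. Next I'll measure the rails in the same image.

```bash
python3 - <<'E'
from h import *
f=ld('wrist'); s,r=st(); P=cloud(f); Z=P[...,2]; 
o=np.array([.5516,.0044]);a=.189;D=np.array([np.cos(a),np.sin(a)]);N=np.array([-D[1],D[0]])
J=np.stack([(P[...,:2]-o)@D,(P[...,:2]-o)@N],-1)*1000
m=(abs(Z-.021)<.0025)&(abs(J[...,1])<35)&(J[...,0]>-60)&(J[...,0]<8)
v,u=np.nonzero(m); print(m.sum())
for nm,k in (('+y',J[m][:,1]>8),('-y',J[m][:,1]<-8)):
    q=J[m][k]; 
    print(nm,len(q),cv2.minAreaRect(q.astype(np.float32)),q[:,0].max()) if len(q)>20 else print(nm,len(q))
m=(abs(Z-.082)<.004)&(abs(J[...,1])<40)&(J[...,0]>20)&(J[...,0]<60); q=J[m]; print('guide',len(q),q.min(0) if len(q) else 0,q.max(0) if len(q) else 0)
for k in (1,-1):
    m=(abs(Z-.075)<.004)&(abs(J[...,1]-85*k)<14)&(abs(J[...,0]+45)<16); q=J[m]; print('post',len(q),(q.min(0)+q.max(0))/2)
print(togo([.5365,.0015,.047],.189))
E
```

```text
1281
+y 647 ((-25.992403030395508, 23.994518280029297), (9.7276611328125, 67.91569519042969), 89.42733001708984) 7.991438346862789
-y 634 ((-26.19317626953125, -22.166004180908203), (10.020846366882324, 67.55496978759766), 89.9999771118164) 7.58430969381185
guide 941 [ 33.95001794 -17.09218997] [43.73230265 18.77958548]
post 526 [-44.34576916  85.30467585]
post 507 [-44.30704711 -83.89956181]
[array([90.2,  0.1, 98.7]), array([-0.0003,  0.0006,  0.014 ])]
```

The rails are centred within 1 mm of the plan. Descending to just above the rails first.

Call:
drive_tool:
  targets:
    - [0, 0, 0.014, 0, 0.3, 12, 1]
    - [0, 0, 0.014, 0, 0.3, 35, 1]
    - [0, 0, 0.014, 0, 0.3, 58, 1]
    - [0, 0, 0.014, 0, 0.3, 76, 1]
    - [0, 0, 0.014, 0, 0.3, 86, 1]
    - [0, 0, 0.014, 0, 0.3, 89, 1]
    - [0, 0, 0.014, 0, 0.3, 89, 1]
    - [0, 0, 0.014, 0, 0.3, 89, 1]

```text
time_s: 16.88
ee_pos: [0.4492, -0.017, 0.0578]
orientation: [0.0, 0.996, 0.093, 0.0]
force: [0.3, 0.3, -3.3]
gripper_width: 0.0213
```

```bash
python3 - <<'E'
from h import *
s,r=st();print(s['time_s'],s['ee_pos'],s['force'],s['gripper_width'],togo([.5359,.0012,.0563],.189))
E
```

```text
16.8833 [ 0.44923969 -0.01703855  0.05779996] [ 0.29598651  0.33106551 -3.26646504] 0.0213274008570074 [array([88.5, -1.8,  1.6]), array([ 0.0003, -0.0009, -0.002 ])]
```

Call:
drive_tool:
  targets:
    - [0, 0, 0, 6, -1, 0, 1]
    - [0, 0, 0, 18, -1, 0, 1]
    - [0, 0, 0, 32, -1, 0, 1]
    - [0, 0, 0, 46, -1, 0, 1]
    - [0, 0, 0, 60, -1, 0, 1]
    - [0, 0, 0, 74, -1, 0, 1]
    - [0, 0, 0, 84, -1, 0, 1]
    - [0, 0, 0, 89, -1, 0, 1]
    - [0, 0, 0, 89, -1, 0, 1]
    - [0, 0, 0, 89, -1, 0, 1]

```text
time_s: 17.72
ee_pos: [0.5362, 0.0006, 0.0575]
orientation: [0.0, 0.996, 0.093, 0.0]
force: [-1.2, 0.7, -3.3]
gripper_width: 0.0216
```

```bash
python3 - <<'E'
from h import *
s,r=st();print(s['time_s'],s['ee_pos'],s['force'],s['gripper_width'],togo([.5359,.0012,.047],.189))
E
```

```text
17.7167 [0.53624576 0.00058722 0.05754385] [-1.21088339  0.73891468 -3.3262306 ] 0.02155109308725168 [array([-0.2, -0.7, 10.5]), array([ 0.0002, -0.0004, -0.002 ])]
```

Lower slowly.

Call:
drive_tool:
  targets:
    - [0, 0, 0, 0, -0.5, 2, 1]
    - [0, 0, 0, 0, -0.5, 4, 1]
    - [0, 0, 0, 0, -0.5, 6, 1]
    - [0, 0, 0, 0, -0.5, 8, 1]
    - [0, 0, 0, 0, -0.5, 10, 1]
    - [0, 0, 0, 0, -0.5, 11, 1]
    - [0, 0, 0, 0, -0.5, 11, 1]

```text
time_s: 18.3
ee_pos: [0.5357, 0.0009, 0.047]
orientation: [0.0, 0.996, 0.093, -0.0]
force: [-5.3, 0.1, 7.0]
gripper_width: 0.021
```

It is seated at the same TCP height as before (0.047). Release and lift straight up.

Call:
drive_tool:
  targets:
    - [0, 0, 0, 0, 0, -1, 1]
    - [0, 0, 0, 0, 0, -1, 0.8]
    - [0, 0, 0, 0, 0, -1, 0.6]
    - [0, 0, 0, 0, 0, -1, 0.5]
    - [0, 0, 0, 0, 0, -1, 0.5]
    - [0, 0, 0, 0, 0, -1, 0.5]

```text
time_s: 18.8
ee_pos: [0.5361, 0.001, 0.0473]
orientation: [0.0, 0.996, 0.093, 0.0]
force: [0.2, -0.8, 0.7]
gripper_width: 0.0431
```

Call:
drive_tool:
  targets:
    - [0, 0, 0, 0, 0, -15, 0.5]
    - [0, 0, 0, 0, 0, -45, 0.5]
    - [0, 0, 0, 0, 0, -80, 0.5]
    - [0, 0, 0, 0, 0, -110, 0.5]
    - [0, 0, 0, 0, 0, -125, 0.5]
    - [0, 0, 0, 0, 0, -125, 0.5]
    - [0, 0, 0, 0, 0, -125, 0.5]

```text
time_s: 19.38
ee_pos: [0.5367, 0.001, 0.1731]
orientation: [0.0, 0.996, 0.093, 0.001]
force: [0.5, -0.1, -1.0]
gripper_width: 0.0464
```

```bash
python3 - <<'E'
from h import *
s,r=st();print(s['time_s'],s['ee_pos'],s['force'],s['gripper_width'])
f=grab('wrist');save(f,'w6.png')
P=cloud(f);Z=P[...,2]
o=np.array([.5516,.0044]);a=.189;D=np.array([np.cos(a),np.sin(a)]);N=np.array([-D[1],D[0]])
J=np.stack([(P[...,:2]-o)@D,(P[...,:2]-o)@N],-1)*1000
m=(abs(Z-.07)<.004)&(np.hypot(J[...,0]+15,J[...,1])<18); q=J[m]; print('stud',len(q),(q.min(0)+q.max(0))/2,q.mean(0),np.median(Z[m]))
m=(abs(Z-.025)<.003)&(abs(J[...,1])<17)&(J[...,0]>-8)&(J[...,0]<30)
q=J[m]; print('bar front',len(q),cv2.minAreaRect(q.astype(np.float32)) if len(q)>9 else 0,np.median(Z[m]))
for k in (1,-1):
  m=(abs(Z-.021)<.0025)&(J[...,1]*k>19.5)&(J[...,1]*k<32)&(J[...,0]>-80)&(J[...,0]<8); q=J[m]; print('rail',k,len(q),np.median(q,0))
t=grab('top')
pu=proj(t,[.6052,.0146,.114]);print(pu)
print(togo([.4888,.2937,.16],2.715))
E
```

```text
19.3833 [0.53667919 0.00095656 0.17311195] [ 0.51117752 -0.13348567 -1.01941674] 0.046433283451401415
stud 461 [-14.82129601   0.0217355 ] [-14.53114777  -0.32088617] 0.06960830304879614
bar front 1067 ((10.54206657409668, -0.12652301788330078), (36.954307556152344, 29.933748245239258), 0.5122556090354919) 0.024716191146299152
rail 1 697 [-32.9970854   24.06730162]
rail -1 583 [-33.13130817 -23.47401703]
[272.1242686  132.53765692]
[array([   9. , -296.1,   10.6]), array([-2.9000e-03,  1.0000e-04, -2.5282e+00])]
```

View pics/w6.png

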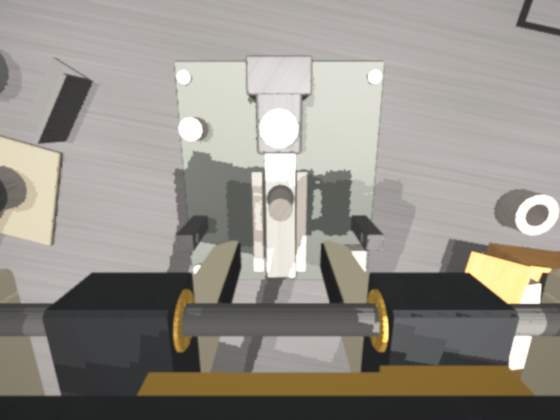

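Wrist view: the bar lies between the rails with its rounded end under the punch at (279,128), its stud at (280,203) and its square end at (282,270). It measures jig (−14.8, 0.0), level, top at 24.7 mm, so it is seated. Back to the mallet.

Call:
drive_tool:
  targets:
    - [0, 0, -0.12, 0, -10, 0, 0.3]
    - [0, 0, -0.24, 1, -30, 0, 0.2]
    - [0, 0, -0.36, 2, -60, 0, 0.1]
    - [0, 0, -0.48, 3, -90, 0, 0]
    - [0, 0, -0.6, 4, -120, 0, 0]
    - [0, 0, -0.72, 5, -150, 0, 0]
    - [0, 0, -0.84, 6, -180, 0, 0]
    - [0, 0, -0.96, 7, -210, 0, 0]
    - [0, 0, -1.08, 7, -230, 0, 0]
    - [0, 0, -1.2, 7, -245, 0, 0]

```text
time_s: 20.32
ee_pos: [0.4953, 0.2447, 0.1696]
orientation: [-0.001, 0.767, 0.642, -0.002]
force: [-0.1, -0.1, -0.5]
gripper_width: 0.0928
```

```bash
python3 - <<'E'
from h import *
s,r=st();print(s['time_s'],s['ee_pos'],s['qpos'][5],togo([.4888,.2937,.16],2.715))
E
```

```text
20.3167 [0.49531504 0.24468586 0.16962113] 0.5422067158595876 [array([ 47.1, -15. ,   9.6]), array([-4.0000e-03, -9.0000e-04, -1.3207e+00])]
```

Call:
drive_tool:
  targets:
    - [0, 0, -0.12, 10, -3, 0, 0]
    - [0, 0, -0.24, 20, -6, 0, 0]
    - [0, 0, -0.36, 30, -9, 0, 0]
    - [0, 0, -0.48, 40, -12, 0, 0]
    - [0, 0, -0.6, 47, -15, 0, 0]
    - [0, 0, -0.72, 47, -15, 0, 0]
    - [0, 0, -0.84, 47, -15, 0, 0]
    - [0, 0, -0.96, 47, -15, 0, 0]
    - [0, 0, -1.08, 47, -15, 0, 0]
    - [0, 0, -1.2, 47, -15, 0, 0]

```text
time_s: 21.15
ee_pos: [0.4898, 0.2915, 0.1695]
orientation: [-0.001, 0.271, 0.963, -0.001]
force: [-0.0, 0.3, 0.0]
gripper_width: 0.0931
```

Call:
drive_tool:
  targets:
    - [0, 0, -0.12, 0, 0, 0, 0]
    - [0, 0, -0.12, 0, 0, 0, 0]
    - [0, 0, -0.12, 0, 0, 0, 0]

```text
time_s: 21.4
ee_pos: [0.4901, 0.2916, 0.1702]
orientation: [-0.001, 0.218, 0.976, -0.001]
force: [0.1, -0.1, 0.2]
gripper_width: 0.0933
```

```bash
python3 - <<'E'
from h import *
f=grab('wrist')
s,r=st();print(s['time_s'],s['ee_pos'])
P=cloud(f);Z=P[...,2]
m=(abs(Z-.07)<.004)&(np.hypot(P[...,0]-.488,P[...,1]-.293)<.045); print('head',m.sum(),(P[m].min(0)+P[m].max(0))/2,np.median(P[m],0),np.ptp(P[m],axis=0))
print(togo([.4885,.2937,.04],2.715))
E
```

```text
21.45 [0.49037681 0.29168245 0.17062655]
head 2030 [0.4892826  0.29364949 0.0688229 ] [0.48836314 0.29400531 0.06957459] [0.04544574 0.0450705  0.00560765]
[array([  2.4,   1.3, 130.6]), array([-0.0018, -0.0015, -0.0126])]
```

Call:
drive_tool:
  targets:
    - [0, 0, -0.013, 2, 1.5, 10, 0]
    - [0, 0, -0.013, 2, 1.5, 35, 0]
    - [0, 0, -0.013, 2, 1.5, 65, 0]
    - [0, 0, -0.013, 2, 1.5, 95, 0]
    - [0, 0, -0.013, 2, 1.5, 118, 0]
    - [0, 0, -0.013, 2, 1.5, 129, 0]
    - [0, 0, -0.013, 2, 1.5, 130, 0]
    - [0, 0, -0.013, 2, 1.5, 130, 0.3]
    - [0, 0, -0.013, 2, 1.5, 130, 0.6]
    - [0, 0, -0.013, 2, 1.5, 130, 1]
  grip_force: 60

```text
time_s: 22.28
ee_pos: [0.4914, 0.295, 0.0443]
orientation: [0.001, 0.209, 0.978, 0.001]
force: [0.6, -0.4, 0.3]
gripper_width: 0.0775
```

Call:
drive_tool:
  targets:
    - [0, 0, 0, 0, 0, 0, 1]
    - [0, 0, 0, 0, 0, 0, 1]
    - [0, 0, 0, 0, 0, 0, 1]
    - [0, 0, 0, 0, 0, 0, 1]
    - [0, 0, 0, 0, 0, 0, 1]
    - [0, 0, 0, 0, 0, 0, 1]

```text
time_s: 22.78
ee_pos: [0.49, 0.294, 0.0424]
orientation: [0.0, 0.209, 0.978, -0.0]
force: [-1.3, -2.6, 4.2]
gripper_width: 0.0453
```

Call:
drive_tool:
  targets:
    - [0, 0, 0, 0, 0, -10, 1]
    - [0, 0, 0, 0, 0, -30, 1]
    - [0, 0, 0, 0, 0, -60, 1]
    - [0, 0, 0, 0, 0, -95, 1]
    - [0, 0, 0, 0, 0, -130, 1]
    - [0, 0, 0, 0, 0, -145, 1]
    - [0, 0, 0, 0, 0, -145, 1]
    - [0, 0, 0, 0, 0, -145, 1]

```text
time_s: 23.45
ee_pos: [0.4901, 0.2945, 0.1876]
orientation: [0.001, 0.209, 0.978, 0.0]
force: [0.2, -0.6, -5.1]
gripper_width: 0.0457
```

```bash
python3 - <<'E'
from h import *
f=grab('wrist')
s,r=st();print(s['time_s'],s['ee_pos'],s['force'],s['gripper_width'],togo([.6052,.0150,.185]))
P=cloud(f); L=r.inv().apply((P-s['ee_pos']).reshape(-1,3)).reshape(P.shape)*1000
for u,v in ((280,260),(280,275),(281,210),(281,180),(281,150),(281,110),(281,70),(281,30)):
    print(u,v,np.median(L[v-2:v+3,u-2:u+3].reshape(-1,3),axis=0).round(1))
m=(abs(L[...,2]+27)<6)&(abs(L[...,0])<30)&(abs(L[...,1])<19); q=L[m]; print(len(q),q.max(0))
E
```

```text
23.5 [0.48906516 0.29391185 0.18559541] [ 3.90465407e-01  4.38506258e-03 -4.61036158e+00] 0.04518346079906832 [array([-220.1, -206.9,    0.6])]
280 260 [ 13.4   1.  -29.4]
280 275 [  5.4   1.  -28.9]
281 210 [31.3  1.6 -9.3]
281 180 [47.   1.6 -9. ]
281 150 [61.7  1.5 -9.4]
281 110 [80.1  1.5 -9.1]
281 70 [97.3  1.5 -8.9]
281 30 [113.4   1.4  -9. ]
4848 [ 22.76397085  18.99379075 -21.0012532 ]
```

Good level grip: the lower face is about 35 mm below the TCP.

Call:
drive_tool:
  targets:
    - [0, 0, 0, -10, -9, 0, 1]
    - [0, 0, 0, -32, -30, 0, 1]
    - [0, 0, 0, -60, -56, 0, 1]
    - [0, 0, 0, -88, -82, 0, 1]
    - [0, 0, 0, -116, -108, 0, 1]
    - [0, 0, 0, -144, -134, 0, 1]
    - [0, 0, 0, -172, -160, 0, 1]
    - [0, 0, 0, -200, -187, 0, 1]
    - [0, 0, 0, -215, -202, 0, 1]
    - [0, 0, 0, -220, -207, 0, 1]

```text
time_s: 24.33
ee_pos: [0.6052, 0.0107, 0.1839]
orientation: [-0.002, 0.211, 0.977, -0.001]
force: [-0.2, 0.4, -4.0]
gripper_width: 0.0449
```

Call:
drive_tool:
  targets:
    - [0, 0, 0, 0, 0, 0, 1]
    - [0, 0, 0, 0, 0, 0, 1]
    - [0, 0, 0, 0, 0, 0, 1]

```text
time_s: 24.58
ee_pos: [0.6049, 0.0164, 0.1859]
orientation: [-0.001, 0.209, 0.978, 0.0]
force: [0.4, 0.5, -4.1]
gripper_width: 0.0451
```

```bash
python3 - <<'E'
from h import *
s,r=st();print(s['time_s'],s['ee_pos'],s['force'],s['gripper_width'],togo([.6052,.0150,.149]))
E
```

```text
24.5833 [0.60486942 0.01641604 0.18587593] [ 0.41224638  0.49641533 -4.13752964] 0.04505306406040735 [array([-1. , -1.1, 36.9])]
```

Call:
drive_tool:
  targets:
    - [0, 0, 0, -1, -1, 4, 1]
    - [0, 0, 0, -1, -1, 12, 1]
    - [0, 0, 0, -1, -1, 25, 1]
    - [0, 0, 0, -1, -1, 40, 1]
    - [0, 0, 0, -1, -1, 55, 1]
    - [0, 0, 0, -1, -1, 55, 1]

```text
time_s: 25.08
ee_pos: [0.6058, 0.0146, 0.1294]
orientation: [-0.001, 0.209, 0.978, 0.0]
force: [0.7, -0.1, 5.4]
gripper_width: 0.0452
```

Call:
drive_tool:
  targets:
    - [0, 0, 0, 0, 0, -20, 1]
    - [0, 0, 0, 0, 0, -45, 1]
    - [0, 0, 0, 0, 0, -60, 1]
    - [0, 0, 0, 0, 0, -60, 1]
    - [0, 0, 0, 0, 0, -60, 1]

```text
time_s: 25.5
ee_pos: [0.6067, 0.0142, 0.1925]
orientation: [0.001, 0.209, 0.978, 0.0]
force: [0.2, -0.9, -5.5]
gripper_width: 0.0451
```

```bash
python3 - <<'E'
from h import *
f=grab('wrist')
s,r=st();print(s['time_s'],s['ee_pos'],s['force'],s['gripper_width'],togo([.4857,.2932,.08]))
P=cloud(f); L=r.inv().apply((P-s['ee_pos']).reshape(-1,3)).reshape(P.shape)*1000
for u,v in ((280,265),(281,180),(281,110),(281,30)):
    print(u,v,np.median(L[v-2:v+3,u-2:u+3].reshape(-1,3),axis=0).round(1))
E
```

```text
25.55 [0.6057747  0.01424519 0.19092831] [-0.17120683  0.09518274 -4.38362278] 0.045621450133896825 [array([223.5, 205.5, 111.1])]
280 265 [ 10.8   0.5 -29. ]
281 180 [46.9  1.  -8.8]
281 110 [80.   1.  -8.6]
281 30 [113.2   0.9  -8.6]
```

Second blow confirmed (about 10 N of spring force at the bottom). Putting the mallet back.

Call:
drive_tool:
  targets:
    - [0, 0, 0, 10, 9, 0, 1]
    - [0, 0, 0, 32, 30, 0, 1]
    - [0, 0, 0, 60, 56, 0, 1]
    - [0, 0, 0, 88, 82, 0, 1]
    - [0, 0, 0, 116, 107, 0, 1]
    - [0, 0, 0, 144, 133, 0, 1]
    - [0, 0, 0, 174, 160, 10, 1]
    - [0, 0, 0, 202, 186, 30, 1]
    - [0, 0, 0, 218, 201, 55, 1]
    - [0, 0, 0, 224, 206, 80, 1]

```text
time_s: 26.38
ee_pos: [0.4831, 0.2973, 0.1099]
orientation: [-0.001, 0.208, 0.978, 0.0]
force: [-0.0, -0.5, -5.9]
gripper_width: 0.0451
```

Call:
drive_tool:
  targets:
    - [0, 0, 0, 0, 0, 20, 1]
    - [0, 0, 0, 0, 0, 35, 1]
    - [0, 0, 0, 0, 0, 40, 1]
    - [0, 0, 0, 0, 0, 40, 1]
    - [0, 0, 0, 0, 0, 40, 1]

```text
time_s: 26.8
ee_pos: [0.4857, 0.2935, 0.0717]
orientation: [-0.001, 0.209, 0.978, -0.0]
force: [0.1, 0.0, -4.0]
gripper_width: 0.0455
```

```bash
python3 - <<'E'
from h import *
s,r=st();print(s['time_s'],s['ee_pos'],s['force'],s['gripper_width'],togo([.4857,.2932,.042]))
E
```

```text
26.8 [0.48569737 0.29349425 0.07167995] [ 6.63886678e-02  1.07830226e-03 -4.01997592e+00] 0.04548950003581952 [array([-0.2, -0.2, 29.7])]
```

Call:
drive_tool:
  targets:
    - [0, 0, 0, 0, 0, 12, 1]
    - [0, 0, 0, 0, 0, 22, 1]
    - [0, 0, 0, 0, 0, 26, 1]
    - [0, 0, 0, 0, 0, 28, 1]
    - [0, 0, 0, 0, 0, 29, 1]
    - [0, 0, 0, 0, 0, 30, 1]
    - [0, 0, 0, 0, 0, 30, 1]
    - [0, 0, 0, 0, 0, 30, 1]

```text
time_s: 27.47
ee_pos: [0.4867, 0.2938, 0.0426]
orientation: [0.0, 0.209, 0.978, 0.0]
force: [0.2, -0.4, -4.4]
gripper_width: 0.0453
```

Call:
drive_tool:
  targets:
    - [0, 0, 0, 0, 0, 0.7, 1]
    - [0, 0, 0, 0, 0, 1.4, 1]
    - [0, 0, 0, 0, 0, 2, 1]
    - [0, 0, 0, 0, 0, 2, 1]

```text
time_s: 27.8
ee_pos: [0.4869, 0.2939, 0.0424]
orientation: [0.0, 0.209, 0.978, 0.0]
force: [-6.6, -4.7, 13.0]
gripper_width: 0.0455
```

Contact. Release and lift clear.

Call:
drive_tool:
  targets:
    - [0, 0, 0, 0, 0, -1.5, 1]
    - [0, 0, 0, 0, 0, -1.5, 0.8]
    - [0, 0, 0, 0, 0, -1.5, 0.4]
    - [0, 0, 0, 0, 0, -1.5, 0.1]
    - [0, 0, 0, 0, 0, -1.5, 0.1]
    - [0, 0, 0, 0, 0, -1.5, 0.1]
    - [0, 0, 0, 0, 0, -1.5, 0.1]

```text
time_s: 28.38
ee_pos: [0.4863, 0.2937, 0.0416]
orientation: [0.0, 0.209, 0.978, 0.0]
force: [-0.7, 0.6, 0.4]
gripper_width: 0.0739
```

Call:
drive_tool:
  targets:
    - [0, 0, 0, 0, 0, -20, 0.1]
    - [0, 0, 0, 0, 0, -50, 0.1]
    - [0, 0, 0, 0, 0, -85, 0.1]
    - [0, 0, 0, 0, 0, -120, 0.1]
    - [0, 0, 0, 0, 0, -135, 0.1]
    - [0, 0, 0, 0, 0, -135, 0.1]
    - [0, 0, 0, 0, 0, -135, 0.1]

```text
time_s: 28.97
ee_pos: [0.4871, 0.294, 0.1777]
orientation: [0.001, 0.209, 0.978, 0.001]
force: [-0.5, -0.2, -0.1]
gripper_width: 0.0838
```

```bash
python3 - <<'E'
from h import *
s,r=st();print(s['time_s'],s['ee_pos'],s['force'],s['gripper_width'])
f=grab('wrist');P=cloud(f);Z=P[...,2]
m=(abs(Z-.07)<.004)&(np.hypot(P[...,0]-.486,P[...,1]-.293)<.045); print('head',m.sum(),(P[m].min(0)+P[m].max(0))/2,np.median(P[m],0))
m=(abs(Z-.05)<.004)&(np.hypot(P[...,0]-.42,P[...,1]-.323)<.06); print('handle z',m.sum(),np.median(Z[m]))
f=grab('top');save(f,'t3.png',s=1.4)
P=cloud(f);Z=P[...,2];u,v=271,132
m=(np.hypot(P[...,0]-.6052,P[...,1]-.0146)<.01); print('punch top z',np.median(Z[m]))
E
```

```text
28.9667 [0.48707387 0.29399762 0.17769314] [-0.46254989 -0.19936721 -0.1383624 ] 0.08383516309127248
head 1923 [0.48656929 0.29484426 0.0690083 ] [0.48576128 0.29520053 0.0695787 ]
handle z 2840 0.04940242962209342
punch top z 0.11285190329229464
```

View pics/t3.png

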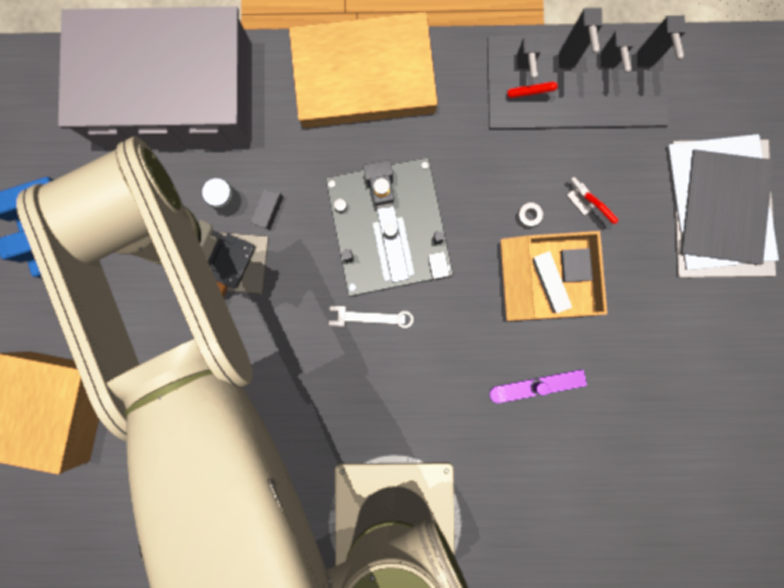

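Top view: the bar is in the nest with its square end now towards the robot at (398,277), and the punch is up at (381,187). The can, angle, slug, offcut, spanner, collar and clamp are at their starting pixels. Handing in.

```bash
python3 -c "
from bench import arm
print(arm.close_job())"
```

```text
the job is handed in; nothing more can be done
None
```

Both ends of the bar were struck with the mallet and the job is handed in at about 29 s; no verdict was reported.

**What I did**
- **First end:** I gripped the mallet by its head and struck the punch over the square end twice, because the first blow gave no force reading to confirm it. The second showed about 10.6 N from the spring, so the punch was about 20 mm down.
- **Turning the bar:** I set the mallet down, drew the bar out by its stud, turned it half round and reseated it with the rounded end under the punch.
- **Second end:** I struck the punch again, with about 10 N from the spring at the bottom. The mallet came down at about 0.18 m/s in these blows, going by the commanded moves; punch speed was not measured.

**Last checks**
- **Bar:** before the second blow the stud was 0.2 mm from its place, level and centred between the rails. I did not measure it again after the blow, but the final top view shows it unmoved.
- **Punch:** its top is at 113 mm, so it is up.
- **Mallet:** upright on its head, about 2 mm from my estimate of the pad's centre.
- **Bystanders:** all show at their starting pixels in the final top view.
- **Robot:** clear of everything.

**Disagreements:** the cameras and the arm's readings differed by 1–3 mm. On the first grip the mallet slipped about 5 mm and its handle drooped 0.03 rad; the second grip was level.

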